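# Spray the torch tip and hold the keyed gas nozzle home

## Robot

A 7-joint arm with a two-finger parallel gripper is mounted at the origin on the work surface. World frame = base frame: x ahead of the robot, y to its left, z up, the work surface at z = 0. Lengths are in m, angles in degrees, forces in N, time in s.
With the tool pointing down it reaches from about 0.425 to 0.825 m from the base axis. Payload 3.6 kg.
Tool frame: the origin (TCP) lies at the very end of the fingers, on their centre line; the grasp point (between the pads) lies 19 mm behind it (env.grasp_offset is the distance from the TCP to the grasp point, in m); z points along the fingers, y is the line along which they close (so a half turn about z gives the same grasp; the last joint's range is limited). The gripper opens to 93 mm and grips with 3 to 60 N. Pads are 15 mm wide; open, the fingers measure 128 mm over their backs; the gripper's body (75 mm by 188 mm) begins 65 mm behind the grasp point.
Start: joints at [-71.763, 35.231, -0.722, 81.555, 0.464, 63.22, -2.315], TCP at [0.22, 0.612, 0.219] pointing down, gripper open.
Joint ranges: [-178.69, 178.69], [-17.37, 117.87], [-77.05, 75.6], [15.02, 138.74], [-78.02, 258.01], [0.78, 113.62], [-162.83, 162.83]. Speed limits (degrees/s): [159.86, 159.86, 180, 180, 180, 180, 180].

## Interface

Orientations are given as a 3x3 rotation matrix whose columns are the frame's x, y, z axes.
In Python, from rig import readout, eyes, workorder, spotter, env gives the robot as it stands.
- The arm moves only by the tool carry_out, never from a script. Its argument "moves" is a list of rows, each a list of 4 numbers: the shift along the tool's x, y, z in mm, then the turn about the tool's z in degrees. A call has 1 to 20 rows; each row is the pose to reach, as a shift and turn from the pose commanded when the call began, along the tool's axes at that moment; what a row does not reach only later rows make up. A row lasts 1/12 s, in which the tool goes at most 41.7 mm and 7.16 degrees, less where a joint would pass 70% of its speed; a pose out of reach is approached as far as the arm can. A call with a gripper value outside its range is refused whole. "claw" is the finger opening in mm, from 0 to 93, set as the call begins (left out, the last holds). The fingers move at their own pace and stop on an object; "grip_force" is the grip in N (left out, the last holds). Time passes only in rows, so rows that repeat a pose let the fingers close. It gives the time, the measured TCP pose, the force, the opening and the grip force at its end, in the units of the state.
- readout.sense(): the state, without advancing time (a new reading comes with each control period).
- eyes.capture(name): name is "side" or "top" or "wrist"; returns a dict with "pixels" (400x640x3 uint8, red, green, blue), "fx", "fy", "cx", "cy" (pixels), "distortion" ([k1, k2, p1, p2, k3] as OpenCV has them; the pictures are not rectified), "R" (3x3) and "t" (3): a world point X has camera coordinates R X + t; the wrist camera has in their place "tool_from_camera" (4x4, takes a point from camera to tool coordinates, whose origin is the TCP and whose axes are the flange's). Camera axes: x right, y down, z forward; pixel columns grow to the right and rows downward; lengths in m; the calibration is good to about 2 mm. A picture is of the moment at which its call begins: read the wrist's pose just before it. There is no depth.
- workorder.hand_in(): hands the job in; it is judged then, once.
Trained networks look in a picture, given as the dict that the camera call returned (one of the last four; its "shot" number tells which), for a name from the list of things; names that differ only in an ending like _2 or _b are one class to them, and where a whole thing is asked for, a point or a joint stands for the part that bears it (a point fixed in the world has none). Each returns a list of dicts, best first, with "score" (0 to 1); they miss things now and then, are a little off and sometimes report something else, mostly with a low value. They report only what shows in the picture. A call takes as long as a camera call. They do not tell look-alikes from the thing itself.
- spotter.find_in(picture, thing): "position" ([column, row] in pixels, amid what is visible of it).
- spotter.tip_of(picture, thing): "position" ([column, row] in pixels: a listed point, or the origin of a listed thing).
The state is a dict: "time": time; "joints": joint angles; "joint_vel": joint speeds; "effort": joint torques, N m; "tcp_pos": TCP position; "eef_rot": TCP orientation; "force": force on the tool from outside, world axes, zero at the start; "ft_torque": the same for the moment, N m; "opening": finger opening in m; "finger_force": force on a finger pad.
Only numpy, scipy, OpenCV 4.12 (cv2) and the standard library are available. Lean on these libraries where they do the work, as an engineer would, in place of code of your own. Each camera call takes 0.05 s, during which the arm holds its last target. There are 200 camera calls.

## Task

Give the bare torch tip a shot of anti-spatter: push the spray can's cap right down and let it come back up. Then put the gas nozzle with the knurled collar over the torch head, mouth up, turn it until its hidden keyways drop over the pins (never force it) and push it fully home against the sprung seal ring; finish still holding it pushed home in the gripper, so that I can run up the union nut. Leave the other things on the table where they are.

Things in the scene. Friction and masses are not known exactly. Their poses are not given: they have to be found in the camera images.
- cap_top (a point): centre of the top face of the spray can's black round cap (29 mm across, about 205 mm above the table when up). The aluminium can (53 mm across) is fixed upright in a magnetic holder beside the torch; the small spray hole in the cap's side faces the torch head
- cap (a joint): how far the spray cap is pushed down, m: 0 up, 0.005 fully down. It takes 2 N to start and 6 N to push it right down, then meets a hard stop; it springs back by itself
- nozzle_mid (a point): centre, half-way up (30 mm above its foot), of the loose copper gas nozzle that stands mouth up on the table: 60 mm tall, 0.16 to 0.25 kg. Its lower 31 mm is the knurled collar, 39 mm across; above it the barrel is 28 mm across, from 46 mm up narrowing to 23 mm at the mouth. z points to the mouth
- nozzle_foot (a point): centre of the nozzle's foot, the lower end face of the collar, where the 24 mm bore opens (16 mm at the mouth). Cut into this bore, unseen from outside, are three straight keyways 120 degrees apart, 6.5 mm wide, 20 mm long, open at the foot; this frame's x axis runs through the middle of one, z points to the mouth
- seat (a point): fixed point on the torch head's upright axis, 130 mm above the table: the face of the black flange (41 mm across) that the nozzle's foot meets when fully home (nozzle centre then 30 mm above this point). z up. The round black seat above it is 22 mm across for 30 mm, then narrows to 14 mm at 37 mm. Below the flange is the hexagonal brass union nut, 44 mm across
- pins (a point): point on the head's axis level with the tops of its three square steel pins, 17 mm above seat. The pins, 5 mm thick and 120 degrees apart, reach out to 16 mm from the axis. This frame does NOT tell where the pins point. A nozzle out of line stands with its foot here; lined up within about 3 degrees it drops 12 mm onto the seal ring
- tip (a point): end of the copper contact tip, the top of the bare torch head on its axis, 57 mm above seat. Tip 9 mm across and 11 mm long; below it the brass diffuser, 14 mm across and 9 mm long, then the tapered top of the seat
- head: the torch head itself: flange, seat, pins, seal ring, diffuser and tip, fixed on the neck. Origin at seat. It is screwed in at any angle, and its x and y axes are not lined up with the pins. Pressing the nozzle on it with 70 N or more counts as forcing: light pushing (5 to 15 N) is enough to find the pins, some 15 to 20 N to seat it
- seal (a joint): how far the steel seal ring (36 mm across, round the foot of the seat, its top 5 mm above seat when free) is pushed down, m: 0 free, 0.005 when the nozzle is home on the flange. Sprung: 3 N to start it, about 10 N at 0.005; it lifts the nozzle again when that is let go
- vice: grey machine vice bolted to the table that grips the black swan neck: 200 mm long along its x, 86 mm wide base (130 over the bolted ears), jaws 100 mm wide and 76 mm high; screw and T handle reach 145 mm along +x at 48 mm height. Origin under its middle, straight below the torch head; the neck's rear end sticks out 115 mm along -y
- can: the fixed spray can with its holder (68 mm across). Origin at the centre of its underside on the table
- spare_mid (a point): centre of the other, plain copper nozzle without a collar (25 mm across, 74 mm tall, tapering): leave it alone
- jar_mid (a point): centre of a low white jar with a black screw lid (56 mm across, 58 mm tall): leave it alone
- channel: steel channel offcut, 120 x 70 x 40 mm, open side up, origin at the centre of its underside: leave it alone
- brush: wire brush with wooden handle, 255 mm long along its x, 40 mm high, origin under the inner end of its bristles: leave it alone
There are look-alikes about, which are no part of the job. What is shaped like the can but blue or orange is not meant.

How it is judged (in metres and radians):
On the way, in this order (a step that is already met when the one before it is completed fails the run):
1. the spray cap is pushed right down (at least 3.5 of 5 mm) while the nozzle is still away from the torch head (value of joint cap above 0.0035 m and horizontal distance between nozzle_mid and seat above 0.06 m), for 0.1 s.
2. the spray cap is back up (within 1 mm), the nozzle still away from the torch head (value of joint cap below 0.001 m and horizontal distance between nozzle_mid and seat above 0.06 m), for 0.1 s.
3. the nozzle is over the torch head, mouth up (horizontal distance between nozzle_mid and seat below 0.006 m and z of nozzle_mid in the frame of seat below 0.055 m and angle between nozzle_mid's own z axis and vertical below 0.2 rad), for 0.1 s.
At the end, for the whole second after the job is handed in: the nozzle sits on the torch head mouth up (axis within 3 mm, tilt under 0.08 rad) with its keyways over the pins and its foot within 1.8 mm of the flange, held there by the gripper's fingers (more than 2 N) against the spring, and the spray cap is up (z of nozzle_mid in the frame of seat below 0.0318 m and horizontal distance between nozzle_mid and seat below 0.003 m and angle between nozzle_mid's own z axis and vertical below 0.08 rad and contact force between the fingers and nozzle above 2 N and value of joint cap below 0.001 m); the arm keeps its last pose, push and grip.
It fails at once if the plain nozzle, jar, channel or brush is moved by more than 25 mm (distance of any of spare_mid, jar_mid, channel, brush from where it was at the start of the episode above 0.025 m).
It fails at once if the nozzle is forced: pressed on the torch head with over 70 N (contact force between nozzle and head above 70 N).
It also fails if it takes over 72 s, if anything falls off the work surface, if the arm or the gripper's body presses on something with over 40 N, if the wrist force passes 120 N, or if a joint passes its speed limit or range.

## Working session

There is one attempt and no reset: what is moved stays moved. The work goes in short steps, Python scripts to look and compute and a tool call to move; the robot and the scene stay as the last step left them, time stands still between calls to the robot, and variables do not carry over. Pictures are saved under pics/ and viewed, at most 10 in all, crops included, and the job is handed in when it is done.

Besides the shell and the picture viewer there is one more tool, called as name([rows], argument=value, ...), one row to a line, values as JSON. carry_out: Moves the arm, as the interface text tells. Its arguments: {"type":"object","properties":{"moves":{"type":"array"},"claw":{"type":"number"},"grip_force":{"type":"number"}},"required":["moves"]}

```bash
mkdir -p pics; ls
cat > h.py <<'E'
import numpy as np,cv2
from rig import readout,eyes,workorder,spotter,env
def pose():
    s=readout.sense(); return np.array(s['tcp_pos']),np.array(s['eef_rot']),s
def cap(name):
    p,R,s=pose(); c=eyes.capture(name)
    if name=='wrist':
        T=np.array(c['tool_from_camera']); W=np.eye(4); W[:3,:3]=R; W[:3,3]=p
        M=np.linalg.inv(W@T); c['Rw'],c['tw']=M[:3,:3],M[:3,3]
    else: c['Rw'],c['tw']=np.array(c['R']),np.array(c['t'])
    c['K']=np.array([[c['fx'],0,c['cx']],[0,c['fy'],c['cy']],[0,0,1.]]); return c
def ray(c,px):
    u=cv2.undistortPoints(np.array([[px]],float),c['K'],np.array(c['distortion']))[0,0]
    d=c['Rw'].T@np.array([u[0],u[1],1]); return -c['Rw'].T@c['tw'],d/np.linalg.norm(d)
def atz(c,px,z):
    o,d=ray(c,px); return o+d*(z-o[2])/d[2]
def tri(rs):
    A=sum(np.eye(3)-np.outer(d,d) for o,d in rs); b=sum((np.eye(3)-np.outer(d,d))@o for o,d in rs)
    return np.linalg.solve(A,b)
def proj(c,X):
    return cv2.projectPoints(np.array(X,float).reshape(-1,3),cv2.Rodrigues(c['Rw'])[0],c['tw'],c['K'],np.array(c['distortion']))[0][:,0]
def save(c,n,crop=None,s=1):
    im=c['pixels'][:,:,::-1]
    if crop: a,b,w,h=crop; im=im[b:b+h,a:a+w]
    cv2.imwrite(f'pics/{n}.png',cv2.resize(im,None,fx=s,fy=s,interpolation=cv2.INTER_CUBIC))
E
python3 - <<'E'
from h import *
np.set_printoptions(precision=4,suppress=True)
p,R,s=pose(); print(p,R,s['opening'],s['force'],s['time'])
for n in('side','top'):
    c=cap(n); save(c,n)
    print(n,-c['Rw'].T@c['tw'])
    for t,z in (('cap_top',.205),('nozzle_mid',.03),('nozzle_foot',0),('seat',.13),('tip',.187),('can',0),('spare_mid',.037),('jar_mid',.029),('channel',0),('brush',0),('vice',0)):
        for r in spotter.tip_of(c,t)[:3]: print(t,np.round(r['position'],1),round(r['score'],2),atz(c,r['position'],z).round(4))
a=cv2.imread('pics/side.png');b=cv2.imread('pics/top.png')
E
```

```text
pics
[0.2194 0.611  0.2175] [[-0.9412  0.338  -0.0008]
 [ 0.338   0.9412 -0.0024]
 [-0.0001 -0.0025 -1.    ]] 0.09321054168573484 [ 0.4317 -0.8129 -0.8857] 0.0
side [-0.0126 -0.6205  0.7269]
cap_top [272.1 220.4] 0.72 [ 0.4347 -0.0642  0.205 ]
cap_top [292.4 195.3] 0.6 [ 0.5399 -0.0212  0.205 ]
cap_top [313.6 170.7] 0.49 [0.6682 0.0276 0.205 ]
nozzle_foot [220.7 234.1] 0.66 [0.4573 0.2142 0.    ]
seat [219.5 233.6] 0.73 [0.3724 0.0687 0.13  ]
seat [354.3 235.5] 0.69 [ 0.5973 -0.1789  0.13  ]
tip [357.4 221.4] 0.81 [ 0.5855 -0.1932  0.187 ]
can [294.9 255. ] 0.7 [ 0.5458 -0.0161  0.    ]
can [315.9 229.3] 0.63 [0.6726 0.022  0.    ]
can [278.8 287.8] 0.62 [ 0.4305 -0.0762  0.    ]
spare_mid [243.6 205.6] 0.61 [0.5687 0.2403 0.037 ]
jar_mid [197.7 211.5] 0.9 [0.4557 0.3283 0.029 ]
channel [310.1 198.4] 0.53 [0.7852 0.1557 0.    ]
brush [405.9 360.9] 0.58 [ 0.4749 -0.4242  0.    ]
vice [350.1 275.4] 0.74 [ 0.5902 -0.18    0.    ]
top [ 0.5321 -0.0198  1.3272]
cap_top [303.9 213.4] 0.65 [0.5483 0.0014 0.205 ]
cap_top [294.1 168.8] 0.49 [0.6735 0.0282 0.205 ]
cap_top [332.7 257.6] 0.45 [ 0.4253 -0.0779  0.205 ]
nozzle_mid [363.  198.7] 0.49 [ 0.597  -0.1868  0.03  ]
nozzle_mid [240.1 242. ] 0.46 [0.4608 0.2092 0.03  ]
nozzle_foot [240.3 244.4] 0.59 [0.4513 0.2138 0.    ]
seat [362.3 198.8] 0.73 [ 0.5917 -0.1719  0.13  ]
tip [367.8 195.1] 0.91 [ 0.5993 -0.1805  0.187 ]
tip [429.6 236.8] 0.23 [ 0.4798 -0.3543  0.187 ]
can [295.2 176. ] 0.96 [0.6753 0.0334 0.    ]
can [326.6 251.7] 0.71 [ 0.4251 -0.0686  0.    ]
can [309.1 217.1] 0.51 [ 0.5389 -0.0118  0.    ]
spare_mid [225.4 206.2] 0.47 [0.5755 0.2552 0.037 ]
jar_mid [195.  238.1] 0.54 [0.4744 0.353  0.029 ]
channel [256.5 143.8] 0.92 [0.7834 0.1615 0.    ]
brush [431.4 237.9] 0.97 [ 0.4675 -0.415   0.    ]
vice [357.5 200.2] 0.91 [ 0.5937 -0.1724  0.    ]
vice [431.1 235.6] 0.64 [ 0.4751 -0.4142  0.    ]
vice [240.3 239. ] 0.52 [0.4689 0.2139 0.    ]
```

View pics/side.png

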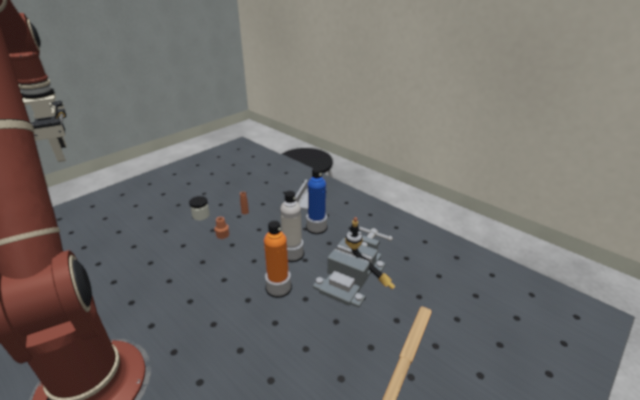

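View pics/top.png

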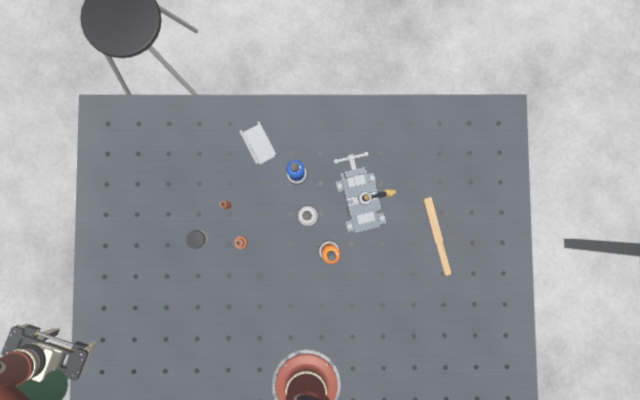

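The side view shows the silver can (cap about 292,195) between the orange and blue look-alikes, the torch at about 355,228 and the collared nozzle at about 221,230. In the top view the silver can is at 307,215, the torch head at 366,198 and the nozzle at 240,242.

```bash
cat >> h.py <<'E'
def to(X,yaw=None):
    "shift (mm, tool axes) and turn to world TCP X; yaw = wanted tool y heading, mod 180"
    p,R,s=pose(); d=R.T@(np.array(X)-p)*1000; h=np.degrees(np.arctan2(R[1,1],R[0,1]))
    t=0 if yaw is None else (-(yaw-h)+90)%180-90
    print('move',d.round(1),'turn',round(t,1),'heading',h.round(1),'j7',round(s['joints'][6],1),'t',round(s['time'],2),'F',np.round(s['force'],1))
E
python3 - <<'E'
from h import *
a=cap('side');b=cap('top')
for n,u,v in(('cap',(292.4,195.3),(303.9,213.4)),('tip',(357.4,221.4),(367.8,195.1)),('foot',(220.7,234.1),(240.3,244.4))):
    print(n,tri([ray(a,u),ray(b,v)]).round(4))
to((.543,-.010,.33)); print(cap('wrist')['tool_from_camera'])
E
```

```text
cap [ 0.5518 -0.0015  0.1905]
tip [ 0.6003 -0.1825  0.1736]
foot [0.4534 0.2118 0.0036]
move [-514.4 -475.9 -111.3] turn 0 heading 70.2 j7 -2.3 t 1.3 F [0.3 0.7 0.6]
[[-2.65771124e-04 -9.66284028e-01 -2.57478360e-01  7.12582931e-02]
 [ 9.99999894e-01 -1.59736629e-04 -4.32735949e-04  1.07608202e-03]
 [ 3.77017111e-04 -2.57478448e-01  9.66283968e-01 -1.66534798e-01]
 [ 0.00000000e+00  0.00000000e+00  0.00000000e+00  1.00000000e+00]]
```

carry_out([
  [0,0,-40,0],
  [-30,-28,-70,0],
  [-60,-55,-100,0],
  [-90,-83,-111,0],
  [-120,-111,-111,0],
  [-150,-139,-111,0],
  [-180,-167,-111,0],
  [-210,-194,-111,0],
  [-240,-222,-111,0],
  [-270,-250,-111,0],
  [-300,-277,-111,0],
  [-330,-305,-111,0],
  [-360,-333,-111,0],
  [-390,-361,-111,0],
  [-420,-389,-111,0],
  [-450,-416,-111,0],
  [-480,-444,-111,0],
  [-505,-467,-111,0],
  [-514,-476,-111,0],
  [-514,-476,-111,0],
], claw=0)

```text
time: 3.02
tcp_pos: [0.5434, -0.0151, 0.3294]
eef_rot: [[-0.938, 0.346, 0.0], [0.346, 0.938, -0.003], [-0.001, -0.003, -1.0]]
force: [-0.6, 0.3, -0.3]
opening: 0.0006
finger_force: 0.0
```

Run:
```python
from h import *
c=cap('wrist'); save(c,'w1'); print(pose()[0].round(4))
for t,z in (('cap_top',.205),('can',0),('tip',.187),('seat',.13),('pins',.147)):
    for r in spotter.tip_of(c,t)[:3]: print(t,np.round(r['position'],1),round(r['score'],2),atz(c,r['position'],z).round(4))
to((.543,-.010,.33))
```

```text
[ 0.5427 -0.0114  0.3294]
cap_top [325.6 190.8] 0.86 [ 0.5415 -0.0071  0.205 ]
cap_top [206.8  96.5] 0.78 [ 0.4285 -0.0742  0.205 ]
can [375.5 231.5] 0.85 [0.6781 0.0326 0.    ]
can [325.2 158.7] 0.67 [ 0.54   -0.0034  0.    ]
can [255.6 107. ] 0.62 [ 0.4333 -0.0731  0.    ]
seat [208.7 261.5] 0.78 [ 0.5922 -0.1767  0.13  ]
seat [202.2 269.4] 0.71 [ 0.5992 -0.189   0.13  ]
pins [203.7 269.9] 0.69 [ 0.5947 -0.1783  0.147 ]
pins [327.5 189.8] 0.62 [ 0.5541 -0.0084  0.147 ]
move [-1.6 -1.9 -0.2] turn 0 heading 70.5 j7 74.2 t 3.32 F [-0.   0.4  0.1]
```

View pics/w1.png

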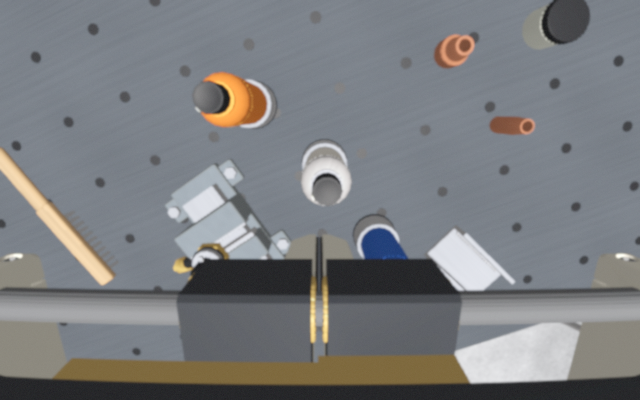

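The wrist view shows the silver can's cap at (326,190) in front of the closed fingers, with the torch at the left (about 207,258) and the nozzle at the upper right (455,50).

Run:
```python
from h import *
to((.5415,-.0068,.213))
```

```text
move [  0.8   0.4 116.8] turn 0 heading 70.5 j7 74.2 t 3.32 F [-0.   0.4  0.1]
```

carry_out([
  [1,1,35,0],
  [1,1,70,0],
  [1,1,100,0],
  [1,1,112,0],
  [1,1,116,0],
  [1,1,116,0],
  [1,1,118,0],
  [1,1,120,0],
  [1,1,122,0],
  [1,1,124,0],
  [1,1,126,0],
  [1,1,128,0],
  [1,1,128,0],
])

```text
time: 4.4
tcp_pos: [0.5424, -0.0087, 0.2021]
eef_rot: [[-0.941, 0.338, 0.001], [0.338, 0.941, 0.0], [-0.001, 0.001, -1.0]]
force: [-0.5, 0.2, 3.5]
opening: 0.0004
finger_force: 2.2
```

carry_out([
  [0,0,1,0],
  [0,0,2,0],
  [0,0,3,0],
  [0,0,4,0],
  [0,0,5,0],
  [0,0,5,0],
  [0,0,5,0],
  [0,0,5,0],
])

```text
time: 5.07
tcp_pos: [0.5425, -0.0087, 0.2001]
eef_rot: [[-0.941, 0.338, 0.003], [0.338, 0.941, 0.001], [-0.002, 0.002, -1.0]]
force: [-5.6, 1.5, 19.4]
opening: 0.0003
finger_force: 9.9
```

Run:
```python
from h import *
to((.4534,.2118,.22),-20)
```

```text
move [158.4 177.4 -19.9] turn -89.8 heading 70.2 j7 76.2 t 5.07 F [-5.6  1.5 19.4]
```

carry_out([
  [0,0,-15,0],
  [0,0,-40,0],
  [5,6,-50,6],
  [20,22,-50,12],
  [40,44,-50,18],
  [60,67,-50,24],
  [80,89,-50,30],
  [100,112,-50,36],
  [120,134,-50,42],
  [140,156,-40,48],
  [155,173,-30,54],
  [158,177,-24,60],
  [158,177,-24,66],
  [158,177,-24,72],
  [158,177,-24,78],
  [158,177,-24,84],
  [158,177,-24,90],
  [158,177,-24,90],
  [158,177,-24,90],
], claw=80)

```text
time: 6.65
tcp_pos: [0.4527, 0.2112, 0.2201]
eef_rot: [[0.335, 0.942, -0.001], [0.942, -0.335, -0.001], [-0.001, -0.0, -1.0]]
force: [0.2, -0.3, 0.6]
opening: 0.0802
finger_force: 0.0
```

Run:
```python
from h import *
c=cap('wrist'); save(c,'w2'); print(pose()[0].round(4))
for t,z in (('nozzle_mid',.03),('nozzle_foot',0)):
    for r in spotter.tip_of(c,t)[:3]: print(t,np.round(r['position'],1),round(r['score'],2),atz(c,r['position'],z).round(4))
to((.4534,.2118,.22),-20)
```

```text
[0.4528 0.2112 0.2203]
nozzle_foot [321.6 177.5] 0.83 [0.4559 0.2099 0.    ]
move [0.7 0.2 0.5] turn 0.3 heading -19.7 j7 -29.4 t 6.8 F [-0.2  0.4 -0.1]
```

View pics/w2.png

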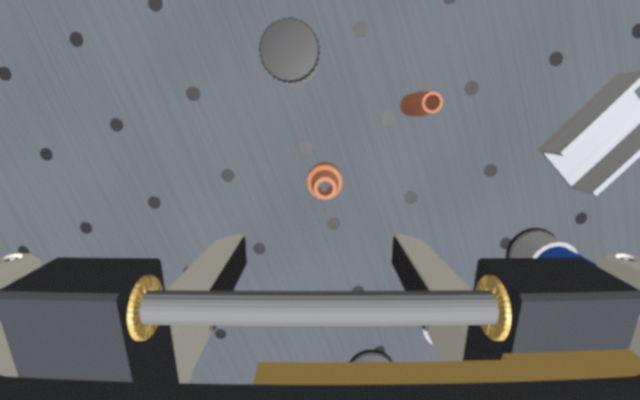

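The wrist view shows the nozzle between the open fingers, with its collar at about (325,181) and its mouth at (325,188).

Run:
```python
from h import *
c=cap('wrist'); im=c['pixels'].astype(int)
print(atz(c,(325,188),.06).round(4),atz(c,(325,180.5),.031).round(4))
m=((im[...,0]-im[...,2])>40).astype(np.uint8); m[:140]=0;m[215:]=0;m[:,:280]=0;m[:,370:]=0
ys,xs=np.nonzero(m); print(xs.min(),xs.max(),ys.min(),ys.max())
for X in ((.456,.21),(.453,.2075)):
  pts=[(X[0]+r*np.cos(a),X[1]+r*np.sin(a),z) for r,z in((.0195,0),(.0195,.031),(.014,.046),(.0115,.06)) for a in np.linspace(0,6.28,40)]
  q=proj(c,pts); print(X,q.min(0),q.max(0))
to((.456,.210,.007)); to((.453,.2075,.007))
```

```text
[0.459  0.2093 0.06  ] [0.4603 0.2111 0.031 ]
307 341 163 199
(0.456, 0.21) [304.14925126 161.37914359] [339.28551665 199.69787208]
(0.453, 0.2075) [302.39860183 164.20169783] [337.4545567  202.58922754]
move [-1.000e-01  3.300e+00  2.136e+02] turn 0 heading -19.7 j7 -29.4 t 6.85 F [-0.7 -0.9  0.1]
move [ -3.5   1.3 213.6] turn 0 heading -19.7 j7 -29.4 t 6.85 F [-0.7 -0.9  0.1]
```

carry_out([
  [0,6,40,0],
  [0,6,80,0],
  [0,6,120,0],
  [0,6,150,0],
  [0,6,175,0],
  [0,6,195,0],
  [0,6,207,0],
  [0,6,212,0],
  [0,6,213,0],
  [0,6,213,0],
])

```text
time: 7.68
tcp_pos: [0.4592, 0.2093, 0.0079]
eef_rot: [[0.338, 0.941, 0.001], [0.941, -0.338, 0.0], [0.0, 0.0, -1.0]]
force: [-0.2, 0.3, 0.5]
opening: 0.0799
finger_force: 0.0
```

carry_out([
  [0,0,0,0],
  [0,0,0,0],
  [0,0,0,0],
  [0,0,0,0],
  [0,0,0,0],
  [0,0,0,0],
  [0,0,0,0],
  [0,0,0,0],
], claw=20, grip_force=40)

```text
time: 8.35
tcp_pos: [0.4587, 0.2093, 0.0077]
eef_rot: [[0.338, 0.941, -0.0], [0.941, -0.338, 0.0], [0.0, -0.0, -1.0]]
force: [0.8, -0.4, 1.3]
opening: 0.0387
finger_force: 40.0
```

carry_out([
  [0,0,-10,0],
  [0,0,-40,0],
  [0,0,-80,0],
  [0,0,-120,0],
  [0,0,-160,0],
  [0,0,-200,0],
  [0,0,-235,0],
  [-20,14,-255,0],
  [-50,34,-255,0],
  [-82,56,-255,0],
  [-114,78,-255,0],
  [-146,100,-255,0],
  [-178,121,-255,0],
  [-210,143,-255,0],
  [-242,165,-255,0],
  [-274,187,-255,0],
  [-306,208,-255,0],
  [-338,230,-255,0],
  [-365,249,-255,0],
  [-379,258,-255,0],
])

```text
time: 10.02
tcp_pos: [0.572, -0.2402, 0.2627]
eef_rot: [[0.344, 0.939, -0.002], [0.939, -0.344, -0.004], [-0.004, -0.0, -1.0]]
force: [-0.7, -0.7, -2.0]
opening: 0.0386
finger_force: 40.0
```

carry_out([
  [0,0,0,0],
  [0,0,0,0],
  [0,0,0,0],
])

```text
time: 10.27
tcp_pos: [0.5732, -0.2329, 0.2623]
eef_rot: [[0.337, 0.942, -0.001], [0.942, -0.337, 0.002], [0.002, -0.002, -1.0]]
force: [0.6, -0.2, -2.0]
opening: 0.0387
finger_force: 40.0
```

Run:
```python
from h import *
p,R,s=pose(); print(p.round(4),s['opening'],s['joints'][6])
c=cap('wrist'); save(c,'w3',(160,60,400,300),2)
for t,z in (('tip',.187),('seat',.13),('pins',.147),('nozzle_mid',.28),('nozzle_foot',.25)):
    for r in spotter.tip_of(c,t)[:2]:
        X=atz(c,r['position'],z); print(t,np.round(r['position'],1),round(r['score'],2),X.round(4),'tool',(R.T@(X-p)*1000).round(1))
for z in (0.015,.031,.06):
    for dx in(-.003,0,.003): print(z,dx,proj(c,p+R@[dx,0,.007-z]+0*p).round(1))
```

```text
[ 0.5732 -0.2329  0.2623] 0.038721597179517994 18.625772457306667
pins [230.    3.9] 0.32 [ 0.5607 -0.0608  0.147 ] tool [157.7 -69.5 115.7]
nozzle_mid [316.8 270.1] 0.87 [ 0.5712 -0.235   0.28  ] tool [ -2.6  -1.2 -17.7]
nozzle_foot [317.8 245.4] 0.87 [ 0.5719 -0.2343  0.25  ] tool [-1.7 -0.7 12.3]
0.015 -0.003 [[319.1 262.4]]
0.015 0 [[319.1 257.2]]
0.015 0.003 [[319.1 251.9]]
0.031 -0.003 [[319.2 276.8]]
0.031 0 [[319.2 271.2]]
0.031 0.003 [[319.2 265.4]]
0.06 -0.003 [[319.4 311.6]]
0.06 0 [[319.4 304.9]]
0.06 0.003 [[319.4 298.2]]
```

View pics/w3.png

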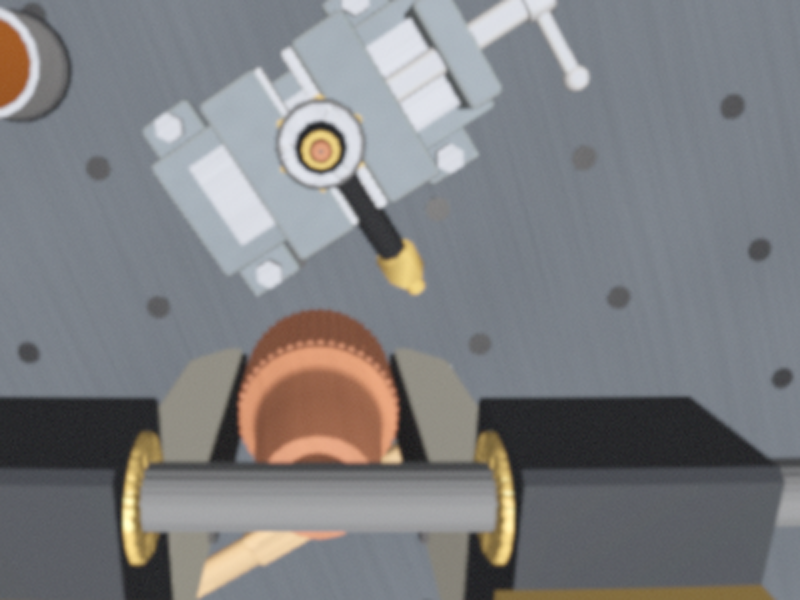

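The view (crop at 2x) shows the tip at crop (320,150), i.e. full (320,135), with the white seal ring round it. The held nozzle's collar rim spans crop columns 238–399, its far upper rim is at crop row about 342, and its foot edge is at row about 310.

Run:
```python
from h import *
p,R,s=pose(); c=cap('wrist')
T=lambda X:(R.T@(X-p)*1000).round(1)
for px,z in (((320,135),.187),((320,132),.135),((320,132.5),.137)):
    print(T(atz(c,px,z)),atz(c,px,z).round(4))
for z,r in((0,.0195),(.031,.0195)):
    for dx in(-.003,0,.003): print(z,dx,proj(c,p+R@[dx+r,0,.007-z]).round(1))
for dx in (0,): print([proj(c,p+R@[dx,y,.007-.031]).round(1)[0,0] for y in(-.0195,.0195)])
to((.598,-.180,.2623))
```

```text
[58.3  0.8 75.9] [ 0.594  -0.1788  0.187 ]
[ 58.    1.1 127.9] [ 0.5942 -0.1792  0.135 ]
[ 57.7   1.1 125.9] [ 0.594  -0.1795  0.137 ]
0 -0.003 [[319.1 218.6]]
0 0 [[319.1 213.4]]
0 0.003 [[319.1 208.2]]
0.031 -0.003 [[319.2 238.9]]
0.031 0 [[319.2 232.8]]
0.031 0.003 [[319.2 226.7]]
[np.float64(278.5), np.float64(359.9)]
move [58.8  4.9  0.6] turn 0 heading -19.7 j7 18.6 t 10.62 F [ 0.1 -0.8 -2.5]
```

carry_out([
  [25,0,0,0],
  [50,1,0,0],
  [58,1,0,0],
  [58,1,0,0],
  [58,1,20,0],
  [58,1,40,0],
  [58,1,55,0],
  [58,1,65,0],
  [58,1,75,0],
  [58,1,80,0],
  [58,1,85,0],
  [58,1,88,0],
  [58,1,90,0],
  [58,1,92,0],
  [58,1,92,0],
])

```text
time: 11.87
tcp_pos: [0.5941, -0.1804, 0.1707]
eef_rot: [[0.338, 0.941, 0.0], [0.941, -0.338, -0.0], [-0.0, 0.0, -1.0]]
force: [0.4, 0.6, -1.1]
opening: 0.0384
finger_force: 40.0
```

carry_out([
  [0,0,2,0],
  [0,0,4,0],
  [0,0,6,0],
  [0,0,8,0],
  [0,0,9,0],
  [0,0,10,0],
  [0,0,11,0],
  [0,0,12,0],
  [0,0,12,0],
])

```text
time: 12.62
tcp_pos: [0.594, -0.1798, 0.1584]
eef_rot: [[0.338, 0.941, -0.0], [0.941, -0.338, 0.001], [0.001, -0.001, -1.0]]
force: [0.5, 2.6, -2.1]
opening: 0.0387
finger_force: 40.0
```

carry_out([
  [0,0,1,0],
  [0,0,2,0],
  [0,0,3,0],
  [0,0,4,0],
  [0,0,5,0],
  [0,0,5,0],
])

```text
time: 13.12
tcp_pos: [0.5941, -0.1798, 0.1548]
eef_rot: [[0.338, 0.941, 0.0], [0.941, -0.338, 0.001], [0.001, -0.0, -1.0]]
force: [-2.8, 4.1, 5.8]
opening: 0.0387
finger_force: 40.0
```

carry_out([
  [0.5,-0.5,0.5,2],
  [0.5,-0.5,0.5,4],
  [0.5,-0.5,0.5,6],
  [0.5,-0.5,0.5,8],
  [0.5,-0.5,0.5,10],
  [0.5,-0.5,0.5,12],
  [0.5,-0.5,0.5,14],
  [0.5,-0.5,0.5,16],
  [0.5,-0.5,0.5,18],
  [0.5,-0.5,0.5,20],
])

```text
time: 13.95
tcp_pos: [0.5939, -0.1801, 0.1547]
eef_rot: [[0.64, 0.768, 0.001], [0.768, -0.64, -0.0], [0.001, 0.001, -1.0]]
force: [-2.0, 2.6, 6.7]
opening: 0.0388
finger_force: 40.0
```

Run:
```python
from h import *
s=pose()[2]; print(s['ft_torque'],s['joints'][6],s['force'],s['tcp_pos'])
```

```text
[0.82835758 0.6563383  0.05117592] 0.7646475238564835 [-2.01565622  2.62131685  6.66840281] [ 0.5939345  -0.18006305  0.15473726]
```

carry_out([
  [0,-0.5,0,2],
  [0,-0.5,0,4],
  [0,-0.5,0,6],
  [0,-0.5,0,8],
  [0,-0.5,0,10],
  [0,-0.5,0,12],
  [0,-0.5,0,14],
  [0,-0.5,0,16],
  [0,-0.5,0,18],
  [0,-0.5,0,20],
])

```text
time: 14.78
tcp_pos: [0.5939, -0.1803, 0.1548]
eef_rot: [[0.865, 0.503, 0.002], [0.503, -0.865, -0.001], [0.001, 0.002, -1.0]]
force: [-1.5, 2.5, 5.5]
opening: 0.0386
finger_force: 40.0
```

Run:
```python
from h import *
s=pose()[2]; print(s['ft_torque'],s['joints'][6],s['force'],s['tcp_pos'])
```

```text
[0.6776762  0.4785825  0.05534985] -15.566293217016923 [-1.47203297  2.53562281  5.4987249 ] [ 0.59385633 -0.18031612  0.15475742]
```

carry_out([
  [0,-0.5,0,2],
  [0,-0.5,0,4],
  [0,-0.5,0,6],
  [0,-0.5,0,8],
  [0,-0.5,0,10],
  [0,-0.5,0,12],
  [0,-0.5,0,14],
  [0,-0.5,0,16],
  [0,-0.5,0,18],
  [0,-0.5,0,20],
])

```text
time: 15.62
tcp_pos: [0.5938, -0.1805, 0.1547]
eef_rot: [[0.984, 0.176, 0.002], [0.176, -0.984, -0.003], [0.002, 0.003, -1.0]]
force: [0.3, 2.1, 4.6]
opening: 0.0384
finger_force: 40.0
```

Run:
```python
from h import *
s=pose()[2]; print(s['ft_torque'],s['joints'][6],s['force'],s['tcp_pos'])
```

```text
[0.49311545 0.36277365 0.06907387] -32.031656697276425 [0.32420772 2.07739222 4.62683829] [ 0.59377475 -0.18049592  0.15474528]
```

carry_out([
  [0,-0.5,0.5,2],
  [0,-0.5,0.5,4],
  [0,-0.5,0.5,6],
  [0,-0.5,0.5,8],
  [0,-0.5,0.5,10],
  [0,-0.5,0.5,12],
  [0,-0.5,0.5,14],
  [0,-0.5,0.5,16],
  [0,-0.5,0.5,18],
  [0,-0.5,0.5,20],
])

```text
time: 16.45
tcp_pos: [0.5937, -0.1803, 0.1534]
eef_rot: [[0.985, -0.171, 0.002], [-0.171, -0.985, -0.004], [0.003, 0.003, -1.0]]
force: [1.7, 0.6, -0.6]
opening: 0.0384
finger_force: 40.0
```

Run:
```python
from h import *
s=pose()[2]; print(s['ft_torque'],s['joints'][6],s['force'],s['tcp_pos'])
```

```text
[ 0.16682774 -0.21029992  0.01153208] -48.64936715379865 [ 1.73694513  0.64352899 -0.63889971] [ 0.59372032 -0.18030585  0.15339188]
```

carry_out([
  [0,0,1,0],
  [0,0,2,0],
  [0,0,3,0],
  [0,0,3,0],
])

```text
time: 16.78
tcp_pos: [0.5934, -0.1791, 0.1495]
eef_rot: [[0.986, -0.169, 0.001], [-0.169, -0.986, -0.001], [0.001, 0.001, -1.0]]
force: [1.9, -0.7, -2.3]
opening: 0.0387
finger_force: 40.0
```

Run:
```python
from h import *
s=pose()[2]; print(s['ft_torque'],s['joints'][6],s['force'],s['tcp_pos'])
```

```text
[-0.02902489 -0.29890052 -0.00232189] -48.39049879490094 [ 1.85006661 -0.67005224 -2.28731176] [ 0.59342175 -0.17907416  0.14952307]
```

carry_out([
  [0,0,2,0],
  [0,0,4,0],
  [0,0,6,0],
  [0,0,7,0],
  [0,0,8,0],
  [0,0,9,0],
  [0,0,10,0],
  [0,0,11,0],
  [0,0,12,0],
  [0,0,12,0],
])

```text
time: 17.62
tcp_pos: [0.5934, -0.1789, 0.139]
eef_rot: [[0.986, -0.169, 0.002], [-0.169, -0.986, -0.0], [0.002, 0.0, -1.0]]
force: [1.1, 0.3, 6.0]
opening: 0.0383
finger_force: 40.0
```

Run:
```python
from h import *
s=pose()[2]; print(s['ft_torque'],s['joints'][6],s['force'],s['tcp_pos'])
```

```text
[ 0.20681768 -0.06874256  0.07859004] -47.795587074827296 [1.09625666 0.29718355 6.03155971] [ 0.593444   -0.1789318   0.13900981]
```

carry_out([
  [0,0,0.5,0],
  [0,0,1,0],
  [0,0,1.5,0],
  [0,0,2,0],
  [0,0,2.5,0],
  [0,0,3,0],
  [0,0,3,0],
  [0,0,3,0],
])

```text
time: 18.28
tcp_pos: [0.5937, -0.1792, 0.1378]
eef_rot: [[0.986, -0.17, 0.003], [-0.17, -0.986, -0.0], [0.003, -0.0, -1.0]]
force: [-0.6, 2.7, 13.9]
opening: 0.0383
finger_force: 40.0
```

Run:
```python
from h import *
s=pose()[2]; print(s['ft_torque'],s['joints'][6],s['force'],s['tcp_pos'])
```

```text
[ 0.5634305   0.32980687 -0.04544054] -47.65392010889142 [-0.58167833  2.6531795  13.86123464] [ 0.59369839 -0.17923252  0.13777546]
```

carry_out([
  [0,0,0.5,0],
  [0,0,0.5,0],
  [0,0,0.5,0],
  [0,0,0.5,0],
  [0,0,0.5,0],
])

```text
time: 18.7
tcp_pos: [0.5937, -0.1792, 0.1378]
eef_rot: [[0.986, -0.17, 0.004], [-0.17, -0.986, -0.0], [0.004, -0.001, -1.0]]
force: [-2.4, 2.5, 15.9]
opening: 0.0383
finger_force: 40.0
```

Run:
```python
from h import *
s=pose()[2]; print(s['force'],s['tcp_pos']); print(workorder.hand_in())
```

```text
[-2.4393627   2.48843112 15.88478764] [ 0.59372643 -0.17924617  0.13777996]
the job is handed in; nothing more can be done
None
```

The cap was pressed to its stop and released, and the nozzle was turned onto the pins and is held pushed home with about 16 N at the wrist; the job is handed in at 18.7 s, but `hand_in()` returned no verdict.

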